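Fold the bench rule and swing it home over its rest

ROBOT

A 6-joint arm with a two-finger parallel gripper is mounted at the origin on the work surface. World frame = base frame: x ahead of the robot, y to its left, z up, the work surface at z = 0. Lengths are in mm, angles in degrees, forces in N, time in s.
With the tool pointing down it reaches from about 300 to 850 mm from the base axis. Payload 4.2 kg.
Tool frame: the origin (TCP) lies midway between the tips of the shut fingers; the grasp point (between the pads) lies 19 mm behind it (env.grip_point_offset is the distance from the TCP to the grasp point, in mm); z points along the fingers, x is the direction in which the jaws open and shut, and the axes are right-handed (so a half turn about z gives the same grasp; the last joint's range is limited). The gripper opens to 91 mm and grips with 3 to 60 N. Pads are 32 mm wide; open, the fingers measure 118 mm over their backs; the gripper's body (76 mm by 178 mm) begins 60 mm behind the grasp point.
Start: joints at [68.01, 18.312, 89.639, -0, 72.044, -1.146], TCP at [204.605, 537.385, 192.876] pointing down, gripper open.
Joint ranges: [-177.97, 177.97], [-48.28, 115.42], [12.27, 149.76], [-77.06, 257.06], [2.81, 150.46], [-146.56, 146.56]. Speed limits (degrees/s): [147.25, 147.25, 180, 180, 180, 180].

INTERFACE

Orientations are given as [roll, pitch, yaw] about the fixed x, y, z axes, in that order (R = Rz(yaw) Ry(pitch) Rx(roll)).
In Python, from workcell import env gives the robot as it stands.
- The arm moves only by the shell command python3 -m pendant 'ROWS' [FORCE]. ROWS is JSON, a list of rows, each an object with "xyz": the shift along the tool's x, y, z in m, a list of three; "roll": the turn about the tool's z in degrees; "jaw": the closure, from 0 (fully open) to 1 (shut). A call has exactly 8 rows; each row is the pose to reach, as a shift and turn from the pose commanded when the call began, along the tool's axes at that moment; what a row does not reach only later rows make up. A row lasts 1/8 s, in which the tool goes at most 62.5 mm and 10.7 degrees, less where a joint would pass 70% of its speed; a pose out of reach is approached as far as the arm can. A call with a gripper value outside its range is refused whole. The fingers move at their own pace and stop on an object; FORCE is the grip in N (left out, the last holds). Time passes only in rows, so rows that repeat a pose let the fingers close, or fill a call up. It gives the time, the measured TCP pose, the force and the opening at its end, in the units of the state.
- env.state(): the state, without advancing time (a new reading comes with each control period).
- env.grab_frame(name): name is "scene" or "side" or "wrist"; returns (picture, depth): 384x512x3 uint8, blue, green, red; 384x512 float32, mm along the optical axis (not along the pixel's ray), 0 where there is no reading.
- env.camera_params(name): a dict with "camera_matrix" (3x3 intrinsics, pixels), "cam_to_world" (4x4, takes a point from camera to world coordinates); the wrist camera has in their place "hand_eye" (4x4, takes a point from camera to tool coordinates, whose origin is the TCP and whose axes are the tool frame's). Camera axes: x right, y up, looking along -z (the intrinsics and any distortion apply to the point x, -y, -z); pixel columns grow to the right and rows downward; lengths in mm; the calibration is good to about 2 mm. The wrist camera is an equidistant fisheye: a pixel r from the principal point sees the ray r / f radians off the axis. A picture is of the moment at which its call begins: read the wrist's pose just before it. camera_params takes no time and is no camera call.
- env.job_done(): hands the job in, once; it reports no verdict.
The state is a dict: "time_s": time; "qpos": joint angles; "qvel": joint speeds; "effort": joint torques, N m; "ee_pos": TCP position; "ee_rot": TCP orientation; "force": force on the tool from outside, world axes, zero at the start; "torque": the same for the moment, N m; "gripper_width": finger opening in mm.
Only numpy, scipy, OpenCV 4.12 (cv2) and the standard library are available. Lean on these libraries where they do the work, as an engineer would, in place of code of your own. Each camera call takes 0.05 s, during which the arm holds its last target. There are 200 camera calls.

TASK

Put the two-leaf wooden measuring rule away: first fold its outer leaf fully back on top of the inner leaf, then push the folded rule round on its pivot pin until it lies centred over its low wooden rest block, and leave it there. Nothing stops the rule at the block, so do not overshoot, and leave everything else on the bench where it stands.

Things in the scene. Friction and masses are not known exactly. Their poses are not given: they have to be found in the camera images.
- pin (a point): centre of the top of the steel pivot pin (head 24 mm across, its top 36 mm above the bench) which stands on a steel flange fixed to the bench, 60 mm across and 10 mm high. The inner leaf swings level about this upright pin; the pin never moves.
- rest_mid (a point): point on the rest block, 160 mm from the pin, midway across the block, on its flat top 10 mm above the bench. The rest is a fixed dark wood block, 64 mm wide and 110 mm long, its length on a line from the pin (120 to 230 mm from the pin), with a low 24 mm high step across its far end (208 to 230 mm from the pin). The leaves pass freely above its flat part and stop short of the step. The rule is home when the knuckle is straight above this point.
- knuckle (a point): top centre of the upright hinge joining the two leaves, 46 mm above the bench, 160 mm from the pin. The inner leaf is a flat light wood bar 36 mm wide with round ends, from 18 mm behind the pin to 180 mm from it, its underside 12 mm and its top 28 mm above the bench.
- outer_end (a point): top centre of the free end of the outer leaf, 46 mm above the bench, 135 mm from the knuckle. The outer leaf is a flat light wood bar 30 mm wide, from 15 mm past the knuckle to this end, underside 30 mm and top 46 mm above the bench, so it passes 2 mm above the inner leaf. Folded, it lies along the inner leaf, its end 25 mm short of the pin.
- inner_leaf (a joint): angle of the inner leaf on its pin, rad; grows anticlockwise seen from above. Limits -1.4 and 1.1, both well away from the rest. Stiff: about 0.5 N m turns it (about 4 N at 130 mm from the pin), and it stays where it is left. The rest always lies anticlockwise of where it starts, 0.7 to 1.8 rad away.
- outer_leaf (a joint): angle of the outer leaf away from folded, rad: 0 folded fully on top of the inner leaf (a firm stop), growing as it opens; so it turns anticlockwise seen from above as it folds. Easy: about 0.1 N m turns it (about 1 N at 90 mm from the knuckle), far less than the inner leaf needs, and it stays where it is left.
- jar: bystander, to be left alone: glass feeding jar with clamp lid, 90 mm across, 143 mm tall; origin at the centre of its underside
- brush: bystander, to be left alone: red plastic hand brush, 200 mm long; origin at the centre of its underside
- sticks: bystander, to be left alone: tied bundle of willow sticks, about 190 mm long and 50 mm wide; origin at the centre of its underside
- scoop: bystander, to be left alone: steel scoop with rod handle, 210 mm long; origin at the centre of its underside
- pot: bystander, to be left alone: terracotta pot, 110 mm across, 100 mm tall; origin at the centre of its underside
- dish: bystander, to be left alone: white ceramic dish, 120 mm across, low; origin at the centre of its underside
- tin: bystander, to be left alone: metal tin, 70 mm across, 100 mm tall; origin at the centre of its underside
Things that resemble listed ones, but are neither listed nor needed, are in the scene too. What is shaped like the part that bears rest_mid but orange or turquoise is not meant.

How it is judged (in metres and radians):
On the way, in this order (a step that is already met when the one before it is completed fails the run):
1. the outer leaf is folded fully onto the inner leaf (before the rule lies over its rest) (value of joint outer_leaf below 0.1 rad), for 0.2 s.
2. the rule lies centred over its rest block (horizontal distance between knuckle and rest_mid below 0.014 m), for 0.2 s.
At the end, for the whole second after the job is handed in: the outer leaf is folded onto the inner leaf (within 0.1 rad of its stop), the knuckle lies within 14 mm, seen from above, of the rest's mid point (so the leaf does not overhang the block's sides), and both leaves are still (value of joint outer_leaf below 0.1 rad and horizontal distance between knuckle and rest_mid below 0.014 m and velocity of joint inner_leaf between -0.05 and 0.05 rad/s and velocity of joint outer_leaf between -0.05 and 0.05 rad/s); the robot touches nothing.
It fails at once if any bystander on the bench is moved more than 20 mm (distance of any of jar, brush, sticks, scoop, pot, dish, tin from where it was at the start of the episode above 0.02 m).
It also fails if it takes over 54 s, if anything falls off the work surface, if the arm or the gripper's body presses on something with over 40 N, if the wrist force passes 120 N, or if a joint passes its speed limit or range.

## Working session

There is one attempt and no reset: what is moved stays moved. The work goes in short steps, Python scripts to look and compute and a shell command to move; the robot and the scene stay as the last step left them, time stands still between calls to the robot, and variables do not carry over. Pictures are saved under pics/ and viewed, about 8 in all and at most 12, crops included, and the job is handed in when it is done.

```bash
mkdir -p pics; ls; cat > h.py <<'E'
import numpy as np, cv2, json
from workcell import env
def grab(n):
    s=env.state(); im,d=env.grab_frame(n); p=env.camera_params(n); return s,im,d,p
def ray(p,u,v):
    K=np.array(p["camera_matrix"]);T=np.array(p["cam_to_world"])
    d=np.array([(u-K[0,2])/K[0,0],-(v-K[1,2])/K[1,1],-1.])
    return T[:3,3],T[:3,:3]@d
def onplane(p,u,v,z):
    o,d=ray(p,u,v); return o+d*(z-o[2])/d[2]
def cloud(d,p):
    K=np.array(p["camera_matrix"]);T=np.array(p["cam_to_world"])
    v,u=np.mgrid[:d.shape[0],:d.shape[1]]
    c=np.stack([(u-K[0,2])/K[0,0]*d,-(v-K[1,2])/K[1,1]*d,-d],-1)
    return c@T[:3,:3].T+T[:3,3]
E
python3 - <<'E'
from h import *
for n in("scene","side"):
    s,im,d,p=grab(n); cv2.imwrite(f"pics/{n}0.png",im); np.savez(f"{n}0.npz",im=im,d=d)
    print(n,{k:np.round(v,2).tolist() if not isinstance(v,str) else v for k,v in p.items()})
print(s)
a=cv2.imread("pics/scene0.png")
cv2.imwrite("pics/sceneb.png",cv2.resize(a,(800,600),interpolation=cv2.INTER_CUBIC))
a=cv2.imread("pics/side0.png")
cv2.imwrite("pics/sideb.png",cv2.resize(a,(800,600),interpolation=cv2.INTER_CUBIC))
E
```

```text
pics
scene {'camera_matrix': [[468.15, 0.0, 260.1], [0.0, 468.15, 188.27], [0.0, 0.0, 1.0]], 'cam_to_world': [[-0.87, -0.43, 0.26, 855.54], [0.5, -0.73, 0.46, 679.16], [-0.01, 0.53, 0.85, 1362.65], [0.0, 0.0, 0.0, 1.0]]}
side {'camera_matrix': [[498.12, 0.0, 257.02], [0.0, 498.12, 195.41], [0.0, 0.0, 1.0]], 'cam_to_world': [[-0.8, 0.43, -0.41, -264.55], [-0.6, -0.57, 0.57, 1017.35], [0.01, 0.7, 0.71, 1353.9], [0.0, 0.0, 0.0, 1.0]]}
{'time_s': 0.05, 'qpos': array([ 6.80086899e+01,  1.83508324e+01,  8.97062358e+01, -2.12454257e-03,
        7.20443760e+01, -1.14612638e+00]), 'qvel': array([ 0.07321985, -0.13587759, -0.16526882,  0.0105934 ,  0.10270877,
        0.03841528]), 'effort': array([ 4.35663987e-04, -4.13721585e+01, -2.32782376e+01,  7.30697648e-02,
        4.17769805e-02, -2.68933053e-05]), 'ee_pos': array([204.41859054, 536.85157807, 192.0295833 ]), 'ee_rot': array([-1.79999990e+02,  1.01464301e-01,  6.91554731e+01]), 'force': array([ 0.39982539,  0.38130617, -0.20553839]), 'torque': array([-0.00387247,  0.02334119,  0.04747823]), 'gripper_width': 91.24995475973796}
```

View pics/sceneb.png

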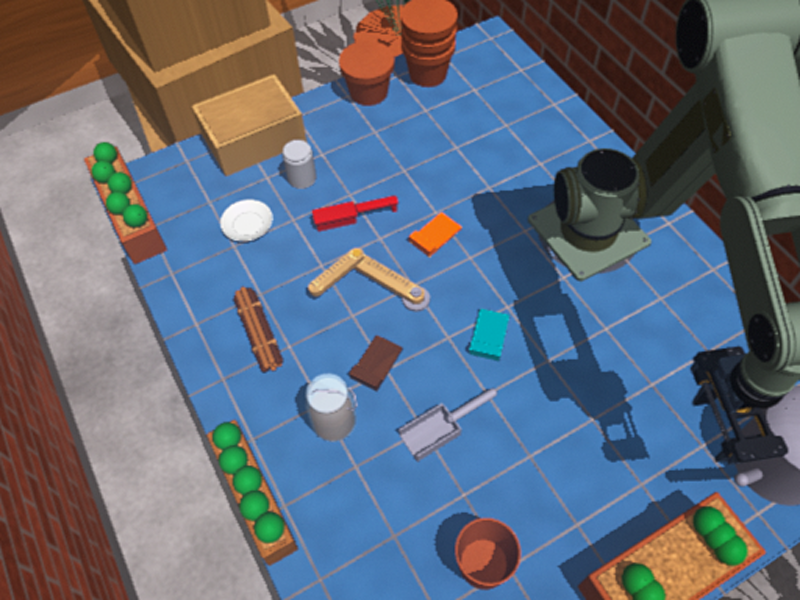

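View pics/sideb.png

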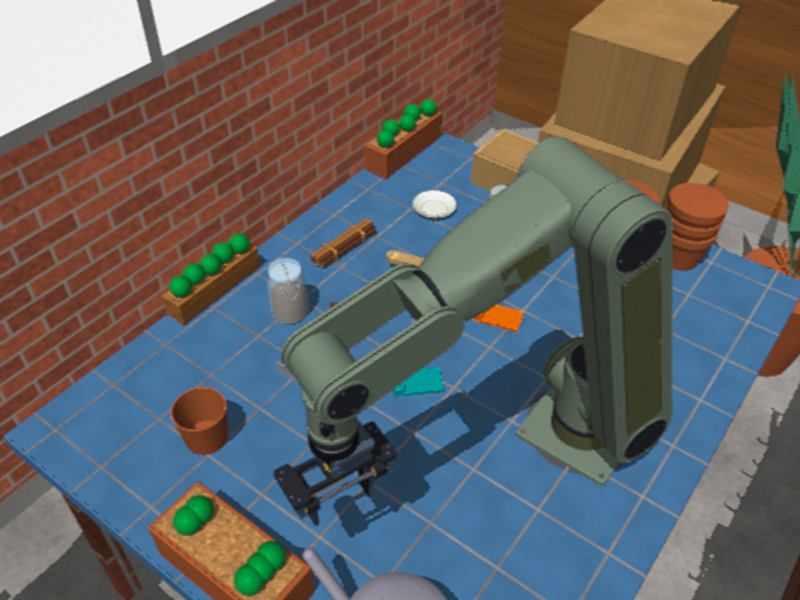

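The scene view (800-wide scale) shows the pin at about (416,293), the knuckle at (356,255) and the outer end at (316,290). There are three block-like candidates: orange (436,233), turquoise (489,333) and dark brown (376,362). The dark wood one is the rest. The side view is mostly blocked by the arm. Next I'll measure from masks.

```bash
python3 - <<'E'
from h import *
z=np.load("scene0.npz");im,d=z["im"],z["d"];p=env.camera_params("scene")
C=cloud(d,p); hsv=cv2.cvtColor(im,cv2.COLOR_BGR2HSV)
def px(x,y): return int(x*.64),int(y*.64)
for n,q in dict(pin=(416,293),kn=(356,255),end=(316,290),rest=(376,362),org=(436,233),orest=(489,333),bench=(440,370)).items():
    u,v=px(*q); print(n,hsv[v,u],np.round(C[v,u],1),np.round(onplane(p,u,v,0),0))
# rest: top points by region
def comp(mask,seed):
    n,l=cv2.connectedComponents(mask.astype(np.uint8)); return l==l[seed[1],seed[0]]
H,S,V=[hsv[...,i].astype(int) for i in range(3)]
nb=~((H>95)&(H<125)&(S>90))
r=comp(nb&(V<110)&(C[...,2]<40),px(376,362))
P=C[r]; print("rest n",len(P),"z pct",np.percentile(P[:,2],[5,25,50,75,95]))
fl=np.abs(P[:,2]-10)<5
print(cv2.minAreaRect(P[:,:2].astype(np.float32)))
w=comp(nb&(H>8)&(H<30)&(S>40)&(V>120)&(C[...,2]<70),px(330,277))
P=C[w];print("leaf n",len(P),np.percentile(P[:,2],[5,25,50,75,95]))
for lo,hi in((18,37),(38,55)):
    Q=P[(P[:,2]>lo)&(P[:,2]<hi)][:,:2].astype(np.float32); print(lo,len(Q),cv2.minAreaRect(Q), cv2.boxPoints(cv2.minAreaRect(Q)).round(0).tolist())
out=im.copy(); out[r]=(0,0,255); out[w]=(255,0,255)
a=im[140:290,180:340]; b=out[140:290,180:340]
cv2.imwrite("pics/c1.png",cv2.resize(np.hstack([a,b]),(800,375),interpolation=cv2.INTER_CUBIC))
for n,m in dict(jar=(328,405),brush=(345,215),sticks=(258,330),scoop=(430,430),scooph=(490,395),pot=(487,550),dish=(246,220),tin=(298,165)).items():
    u,v=px(*m); print(n,np.round(C[v,u],0))
E
```

```text
pin [125  35 167] [440.2 -31.1  43.8] [426. -55.   0.]
kn [ 20 167 223] [ 507.6 -180.8   46.2] [ 495. -211.    0.]
end [ 17 116 217] [ 621.1 -143.6   46.7] [ 613. -173.    0.]
rest [  3 105 104] [584.5  49.3   2.4] [584.  48.   0.]
org [ 13 238 244] [ 308.2 -164.8    9.5] [ 304. -171.    0.]
orest [ 92 255 185] [349.3 113.5   9. ] [346. 110.   0.]
bench [106 152 190] [478.4 130.2  -0. ] [478. 130.   0.]
rest n 557 z pct [ 3.27808477  7.57454234 10.08354653 15.91865487 25.31228839]
((585.9417114257812, 51.50823211669922), (112.21822357177734, 74.29885864257812), 30.893999099731445)
leaf n 188329 [-754.35964417 -189.81138002   -1.23597235    5.49926843  623.0435904 ]
18 2631 ((405.43359375, -243.2568359375), (1616.9783935546875, 1569.193115234375), 60.03321838378906) [[-678.0, -552.0], [681.0, -1336.0], [1489.0, 65.0], [130.0, 849.0]]
38 1246 ((405.9181213378906, -228.237060546875), (1594.6134033203125, 1543.82373046875), 60.04490661621094) [[-661.0, -534.0], [677.0, -1304.0], [1473.0, 77.0], [135.0, 848.0]]
jar [730. 149. 147.]
brush [ 474. -301.   36.]
sticks [ 767. -123.   33.]
scoop [563. 234.  -0.]
scooph [428. 237.  25.]
pot [594. 482.   8.]
dish [ 670. -428.    5.]
tin [ 514. -451.   83.]
```

View pics/c1.png

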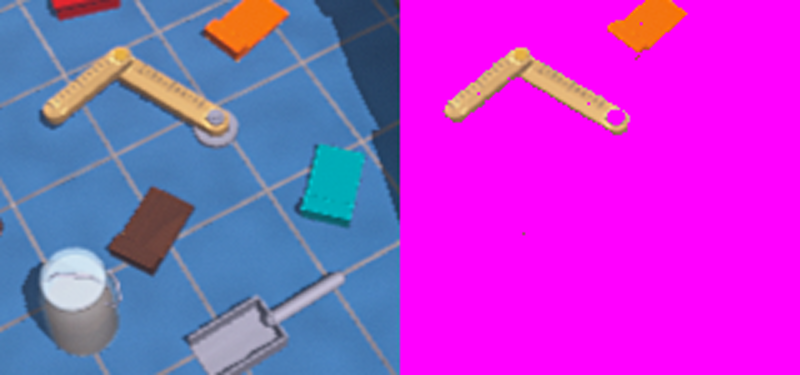

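The crop confirms the dark brown block at (150,230) with its step at the end near the jar, away from the pin. The leaf mask seed missed, so I'll fix that and refine.

```bash
python3 - <<'E'
from h import *
z=np.load("scene0.npz");im,d=z["im"],z["d"];p=env.camera_params("scene")
C=cloud(d,p); hsv=cv2.cvtColor(im,cv2.COLOR_BGR2HSV); H,S,V=[hsv[...,i].astype(int) for i in range(3)]
roi=np.zeros(d.shape,bool); roi[150:200,190:280]=1
w=roi&(H>8)&(H<32)&(S>50)&(V>110)&(C[...,0]>360)
P=C[w];print("leaf",len(P),np.percentile(P[:,2],[5,25,50,75,95]))
# pixel lines: outer end and pin by line fits on planes
pin=roi&(S<75)&(C[...,2]>28)&(C[...,2]<50)
vv,uu=np.nonzero(pin); print("pinpx",len(uu),uu.mean(),vv.mean(),np.median(C[pin],0).round(1),onplane(p,uu.mean(),vv.mean(),36).round(1))
fl=roi&(S<75)&(C[...,2]<28); print("flange",fl.sum(),cv2.minEnclosingCircle(C[fl][:,:2].astype(np.float32)))
knob=roi&w&(S>150); vv,uu=np.nonzero(knob); print("knob",len(uu),onplane(p,np.median(uu),np.median(vv),46).round(1))
for lo,hi in((24,32),(42,50)):
    Q=P[(P[:,2]>lo)&(P[:,2]<hi)][:,:2].astype(np.float32); r=cv2.minAreaRect(Q); print(lo,len(Q),np.round(r[0],1),np.round(r[1],1),r[2], cv2.boxPoints(r).round(0).tolist())
# rest flat top
nb=(H<90)|(H>130)
r=np.zeros(d.shape,bool); r[205:255,215:265]=1
r&=nb&(V<140)
for lo,hi in((7.5,13),(21,27)):
    Q=C[r&(C[...,2]>lo)&(C[...,2]<hi)][:,:2].astype(np.float32); q=cv2.minAreaRect(Q); print("rest",lo,len(Q),np.round(q[0],1),np.round(q[1],1),q[2],cv2.boxPoints(q).round(0).tolist())
cont,_=cv2.findContours(r.astype(np.uint8),0,2);c=max(cont,key=cv2.contourArea);a=cv2.approxPolyDP(c,3,True)[:,0];print("rest poly",[(q.tolist(),onplane(p,*q,10).round(0)[:2].tolist(),C[q[1],q[0]].round(0).tolist()) for q in a])
E
```

```text
leaf 838 [21.37928196 26.13726743 31.44884493 43.65412882 48.37986451]
pinpx 66 246.8939393939394 183.03030303030303 [442.4 -45.1  34.6] [485.3 -81.2  36. ]
flange 487 ((500.12689208984375, -160.2819061279297), 180.34036254882812)
knob 30 [ 494.2 -187.7   46. ]
24 327 [ 463.3 -143.6] [165.6 208.2] 51.09345245361328 [[330.0, -143.0], [492.0, -273.0], [596.0, -145.0], [434.0, -14.0]]
42 257 [ 561.8 -166.3] [148.3  33.3] 15.408218383789062 [[486.0, -170.0], [495.0, -202.0], [638.0, -163.0], [629.0, -131.0]]
rest 7.5 271 [584.7  55.5] [110.   64.2] 32.0919189453125 [[521.0, 53.0], [555.0, -1.0], [648.0, 58.0], [614.0, 112.0]]
rest 21 80 [621.3  78.3] [21.3 64.1] 29.890729904174805 [[596.0, 101.0], [628.0, 45.0], [646.0, 56.0], [615.0, 111.0]]
rest poly [([242, 215], [552.0, 5.0], [552.0, 4.0, 9.0]), ([224, 237], [640.0, 46.0], [638.0, 40.0, -3.0]), ([239, 248], [617.0, 104.0], [617.0, 102.0, 7.0]), ([256, 224], [529.0, 57.0], [528.0, 55.0, 6.0])]
```

```bash
python3 - <<'E'
from h import *
z=np.load("scene0.npz");im,d=z["im"],z["d"];p=env.camera_params("scene")
C=cloud(d,p); hsv=cv2.cvtColor(im,cv2.COLOR_BGR2HSV); H,S,V=[hsv[...,i].astype(int) for i in range(3)]
roi=np.zeros(d.shape,bool); roi[180:199,254:276]=1
g=roi&(S<90)&(V>120)
n,l,st,ce=cv2.connectedComponentsWithStats(g.astype(np.uint8))
for i in range(1,n):
    if st[i,4]>8: print(st[i],ce[i],np.median(C[l==i],0).round(1),onplane(p,*ce[i],36).round(1))
i=l[187,266]; c=onplane(p,*ce[i],36) if i else None
# inner leaf rect on points within roi of leaf
roi[:]=0; roi[155:200,228:280]=1
w=roi&(H>8)&(H<32)&(S>50)&(V>110)&(C[...,2]>23)&(C[...,2]<33)&(C[...,1]<0)&(C[...,0]>420)
Q=C[w][:,:2].astype(np.float32);print(len(Q),cv2.minAreaRect(Q),cv2.fitLine(Q,cv2.DIST_HUBER,0,.01,.01).ravel())
K=np.array([504,-182.2])
if c is not None:
  v=K-c[:2]; print("pin",c.round(1),"reach",np.hypot(*v),"ang",np.degrees(np.arctan2(v[1],v[0])))
E
```

```text
[257 180  19  19 177] [267.1299435  190.49717514] [434.6 -30.6  10.1] [441.4 -21.6  36. ]
358 ((464.2031555175781, -99.39643096923828), (39.43509292602539, 171.2930908203125), 24.608829498291016) [ 3.8662836e-01 -9.2223561e-01  4.6693704e+02 -1.0203126e+02]
pin [441.4 -21.6  36. ] reach 172.39106218626216 ang -68.71197792089318
```

```bash
cat >> h.py <<'E'
def rel(targets, base=None):
    "targets: (x,y,z,yaw) world -> shift mm in current tool axes and roll"
    s=env.state(); R=s["ee_rot"]; b=base or [*s["ee_pos"],R[2]]
    y=np.radians(b[3]); A=np.array([[np.cos(y),np.sin(y),0],[np.sin(y),-np.cos(y),0],[0,0,-1]])
    for t in targets:
        print(np.round(A@(np.array(t[:3])-b[:3]),1).tolist(), "roll",round(-((t[3]-b[3]+180)%360-180),1))
E
python3 - <<'E'
from h import *
K=np.array([504,-182.2])
def u(a): a=np.radians(a); return np.array([np.cos(a),np.sin(a)])
def f(th,off,r=90): return [*(K+r*u(th)+off*u(th-90)),]
print(f(15.4,55))
rel([[*f(15.4,55),193,15.4],[*f(15.4,55),35,15.4]],[204.605,537.385,192.876,69.155])
E
```

```text
[np.float64(605.3741728428444), np.float64(-211.32519665906324)]
[-557.1, 641.0, -0.1] roll 53.8
[-557.1, 641.0, 157.9] roll 53.8
```

```bash
python3 -m pendant '[{"xyz":[-0.035,0.04,0],"roll":3,"jaw":1},{"xyz":[-0.07,0.08,0],"roll":7,"jaw":1},{"xyz":[-0.105,0.12,0],"roll":10,"jaw":1},{"xyz":[-0.14,0.16,0],"roll":14,"jaw":1},{"xyz":[-0.175,0.2,0],"roll":17,"jaw":1},{"xyz":[-0.21,0.24,0],"roll":20,"jaw":1},{"xyz":[-0.245,0.28,0],"roll":24,"jaw":1},{"xyz":[-0.28,0.32,0],"roll":27,"jaw":1}]' 20
python3 -m pendant '[{"xyz":[-0.02,0.05,0],"roll":3,"jaw":1},{"xyz":[-0.05,0.09,0],"roll":7,"jaw":1},{"xyz":[-0.08,0.12,0],"roll":10,"jaw":1},{"xyz":[-0.1,0.16,0],"roll":14,"jaw":1},{"xyz":[-0.12,0.2,0],"roll":17,"jaw":1},{"xyz":[-0.13,0.24,0],"roll":20,"jaw":1},{"xyz":[-0.14,0.28,0],"roll":24,"jaw":1},{"xyz":[-0.14,0.32,0],"roll":27,"jaw":1}]'
python3 -c "
from h import *
rel([[605.4,-211.3,193,15.4],[605.4,-211.3,35,15.4]])"
```

```text
time_s: 1.1
ee_pos: [404.4, 160.2, 192.7]
ee_rot: [-180.0, -0.0, 42.1]
force: [1.0, 0.1, 0.1]
gripper_width: 14.3
time_s: 2.1
ee_pos: [515.0, -170.8, 192.5]
ee_rot: [-180.0, 0.0, 15.0]
force: [-0.4, 0.4, 0.1]
gripper_width: 0.7
[76.9, 62.5, -0.5] roll -0.4
[76.9, 62.5, 157.5] roll -0.4
```

```bash
python3 -m pendant '[{"xyz":[0.026,0.02,0],"roll":0,"jaw":1},{"xyz":[0.052,0.042,0],"roll":0,"jaw":1},{"xyz":[0.077,0.0625,0],"roll":0,"jaw":1},{"xyz":[0.077,0.0625,0.04],"roll":0,"jaw":1},{"xyz":[0.077,0.0625,0.08],"roll":0,"jaw":1},{"xyz":[0.077,0.0625,0.12],"roll":0,"jaw":1},{"xyz":[0.077,0.0625,0.1575],"roll":0,"jaw":1},{"xyz":[0.077,0.0625,0.1575],"roll":0,"jaw":1}]'
python3 - <<'E'
from h import *
s,im,d,p=grab("wrist"); a=cv2.resize(im,(640,480),interpolation=cv2.INTER_CUBIC)
s,im,d,p=grab("scene"); b=cv2.resize(im[120:280,170:330],(480,480),interpolation=cv2.INTER_CUBIC)
cv2.imwrite("pics/w1.png",cv2.resize(np.hstack([a,b]),(800,343),interpolation=cv2.INTER_AREA)); 
K=np.array([504,-182.2])
def u(a): a=np.radians(a); return np.array([np.cos(a),np.sin(a)])
# arc from th to fold, contact offset 15+16=31
for r in (75,90):
  rel([[*(K+r*u(th)+31*u(th-90)),35,th] for th in (15,24,33,42,51,60,69,78)])
print(s["ee_pos"],s["force"])
E
```

```text
time_s: 3.1
ee_pos: [603.0, -208.5, 31.9]
ee_rot: [-179.7, 0.4, 15.2]
force: [-0.9, -0.0, 0.1]
gripper_width: 0.7
[-16.5, -22.1, 1.0] roll 0.2
[-12.6, -34.2, 1.0] roll -8.8
[-10.6, -46.8, 1.0] roll -17.8
[-10.5, -59.5, 1.0] roll -26.8
[-12.5, -72.1, 1.0] roll -35.8
[-16.4, -84.2, 1.0] roll -44.8
[-22.2, -95.5, 1.0] roll -53.8
[-29.6, -105.9, 1.0] roll -62.8
[-1.5, -22.0, 1.0] roll 0.2
[2.2, -36.5, 1.0] roll -8.8
[3.7, -51.4, 1.0] roll -17.8
[2.8, -66.3, 1.0] roll -26.8
[-0.4, -80.9, 1.0] roll -35.8
[-5.8, -94.8, 1.0] roll -44.8
[-13.3, -107.7, 1.0] roll -53.8
[-22.8, -119.2, 1.0] roll -62.8
[ 604.91000272 -209.22561027   34.34569314] [-0.08472854 -0.87828987  0.9069306 ]
```

View pics/w1.png

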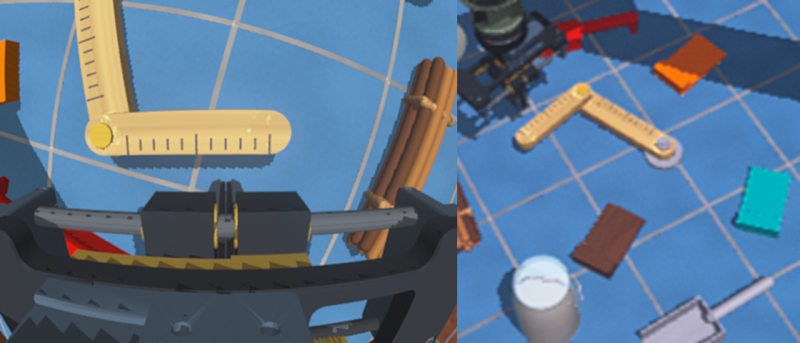

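The wrist view shows the shut fingers (225,190) facing the outer leaf's flank (100–290, 133), with the inner leaf to the left and the path clear. I'll start the folding arc.

```bash
python3 -m pendant '[{"xyz":[-0.0015,-0.015,0],"roll":0,"jaw":1},{"xyz":[0.002,-0.035,0],"roll":-9,"jaw":1},{"xyz":[0.0035,-0.051,0],"roll":-18,"jaw":1},{"xyz":[0.003,-0.066,0],"roll":-27,"jaw":1},{"xyz":[0,-0.081,0],"roll":-36,"jaw":1},{"xyz":[-0.006,-0.095,0],"roll":-45,"jaw":1},{"xyz":[-0.013,-0.108,0],"roll":-54,"jaw":1},{"xyz":[-0.023,-0.119,0],"roll":-63,"jaw":1}]'
python3 - <<'E'
from h import *
K=np.array([504,-182.2])
def u(a): a=np.radians(a); return np.array([np.cos(a),np.sin(a)])
s=env.state();print(s["ee_pos"],s["ee_rot"],s["force"])
rel([[*(K+90*u(th)+31*u(th-90)),35,th] for th in (85,91,97,102,106,110,113.3,116)])
E
```

```text
time_s: 4.2
ee_pos: [552.7, -99.5, 37.1]
ee_rot: [179.8, -0.0, 78.5]
force: [0.4, -0.2, -0.2]
gripper_width: 0.4
[552.65022116 -99.52297687  37.14614291] [ 1.79827651e+02 -2.29426087e-02  7.84945492e+01] [ 0.4139092  -0.17659061 -0.23697707]
[2.2, -10.6, 2.1] roll -6.5
[3.9, -20.4, 2.1] roll -12.5
[4.5, -30.4, 2.1] roll -18.5
[4.2, -38.6, 2.1] roll -23.5
[3.4, -45.3, 2.1] roll -27.5
[2.2, -51.8, 2.1] roll -31.5
[0.9, -57.1, 2.1] roll -34.8
[-0.4, -61.4, 2.1] roll -37.5
```

```bash
python3 -m pendant '[{"xyz":[0.002,-0.011,0],"roll":-6.5,"jaw":1},{"xyz":[0.004,-0.02,0],"roll":-12.5,"jaw":1},{"xyz":[0.0045,-0.03,0],"roll":-18.5,"jaw":1},{"xyz":[0.004,-0.0385,0],"roll":-23.5,"jaw":1},{"xyz":[0.0035,-0.045,0],"roll":-27.5,"jaw":1},{"xyz":[0.002,-0.052,0],"roll":-31.5,"jaw":1},{"xyz":[0.001,-0.056,0],"roll":-34,"jaw":1},{"xyz":[0.001,-0.056,0],"roll":-34,"jaw":1}]'
python3 - <<'E'
from h import *
s,im,d,p=grab("wrist"); a=cv2.resize(im,(640,480),interpolation=cv2.INTER_CUBIC)
s,im,d,p=grab("scene"); b=cv2.resize(im[120:280,170:330],(480,480),interpolation=cv2.INTER_CUBIC)
cv2.imwrite("pics/w2.png",cv2.resize(np.hstack([a,b]),(800,343),interpolation=cv2.INTER_AREA)); 
print(s["ee_pos"],s["ee_rot"],s["force"])
E
```

```text
time_s: 5.2
ee_pos: [498.0, -87.7, 36.8]
ee_rot: [179.9, 0.1, 112.1]
force: [-0.2, 0.2, 0.4]
gripper_width: 0.3
[498.27444225 -87.81143498  36.60230024] [1.79873403e+02 6.72858509e-02 1.12131918e+02] [ 0.25164636  0.20739869 -0.31290948]
```

View pics/w2.png

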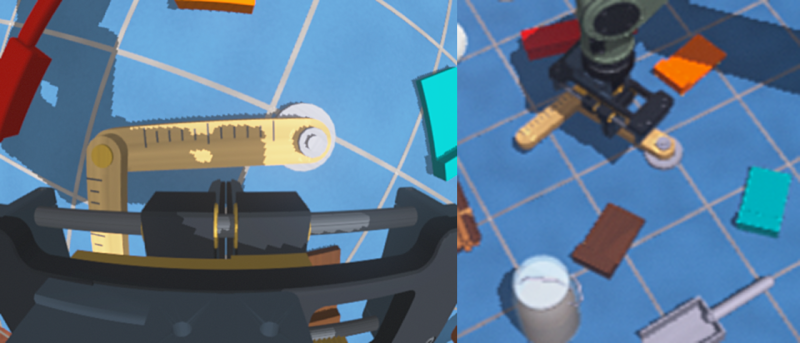

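The fold didn't happen. The outer leaf still lies at about 95° to the inner leaf, behind the gripper at (105,215), and the fingers seem to have passed over it. I'll check the real finger height before trying again.

```bash
python3 - <<'E'
from h import *
s,im,d,p=grab("scene"); C=cloud(d,p); s2,im2,d2,p2=grab("side")
z=np.load("scene0.npz");C0=cloud(z["d"],p)
hsv=cv2.cvtColor(im,cv2.COLOR_BGR2HSV); H,S,V=[hsv[...,i].astype(int) for i in range(3)]
roi=np.zeros(d.shape,bool); roi[150:200,190:280]=1
w=roi&(H>8)&(H<32)&(S>50)&(V>90)&(C[...,2]>40)&(C[...,2]<52)&(C[...,0]>480)
Q=C[w][:,:2].astype(np.float32);r=cv2.minAreaRect(Q);print("outer now",len(Q),r)
# heights of gripper parts near tool, projected
T=np.array(p["cam_to_world"]);K=np.array(p["camera_matrix"])
def proj(p,X):
    T=np.array(p["cam_to_world"]);K=np.array(p["camera_matrix"]);c=T[:3,:3].T@(np.array(X)-T[:3,3]);return (K[0,2]+K[0,0]*c[0]/-c[2],K[1,2]-K[1,1]*c[1]/-c[2])
e=s["ee_pos"]
print("tcp px scene",proj(p,e),"side",proj(p2,e))
a=im[140:215,190:290]
b=im2[120:220,200:320]
cv2.imwrite("pics/c3.png",np.hstack([cv2.resize(a,(400,300),interpolation=cv2.INTER_CUBIC),cv2.resize(b,(360,300),interpolation=cv2.INTER_CUBIC)]))
E
```

```text
outer now 273 ((566.593994140625, -164.8265380859375), (138.2427520751953, 35.07837677001953), 14.904335021972656)
tcp px scene (np.float64(242.52135160463817), np.float64(183.16427099667206)) side (np.float64(265.50511630736605), np.float64(186.28422812530857))
```

View pics/c3.png

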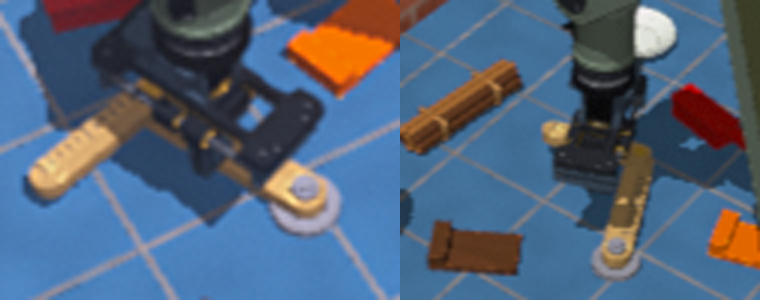

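```bash
python3 - <<'E'
from h import *
s,im,d,p=grab("wrist"); K=np.array(p["camera_matrix"]);X=np.array(p["hand_eye"]); print({k:(np.round(v,2).tolist() if hasattr(v,'__len__') and not isinstance(v,str) else v) for k,v in p.items()})
v,u=np.mgrid[:384,:512]; x=(u-K[0,2])/K[0,0]; y=(v-K[1,2])/K[1,1]; r=np.hypot(x,y)+1e-9
k=np.tan(np.minimum(r,1.4))/r
c=np.stack([x*k*d,-y*k*d,-d],-1); t=c@X[:3,:3].T+X[:3,3]
# tool->world
yw=np.radians(s["ee_rot"][2]); A=np.array([[np.cos(yw),np.sin(yw),0],[np.sin(yw),-np.cos(yw),0],[0,0,-1]]).T
W=t@A.T+s["ee_pos"]; np.save("W.npy",W)
f=640/512*800/1120
for n,q in dict(tip=(225,183),tip2=(222,190),tipb=(228,200),bench=(330,30),inner=(200,150),inner2=(280,140),pin=(313,143),flange=(300,112),kn=(102,153),outer=(110,215),shadow=(60,100)).items():
    a,b=int(q[0]/f),int(q[1]/f); print(n,(a,b),np.round(t[b,a],1),np.round(W[b,a],1),im[b,a])
E
```

```text
{'camera_matrix': [[297.32, 0.0, 252.49], [0.0, 297.32, 186.84], [0.0, 0.0, 1.0]], 'hand_eye': [[1.0, -0.0, 0.0, -1.15], [-0.0, -0.97, -0.25, -68.4], [0.0, 0.25, -0.97, -191.44], [0.0, 0.0, 0.0, 1.0]]}
tip (252, 204) [-1.7  4.1 36.8] [502.7 -88.1  -0.9] [95 79 61]
tip2 (248, 212) [ -3.7 -15.  -37.9] [485.7 -97.1  73.8] [44 43 46]
tipb (255, 224) [ -0.  -15.1 -55.9] [484.3 -93.7  91.8] [42 40 41]
bench (369, 33) [  91.8 -137.6   36.6] [336.2 -54.9  -0.7] [217 165 102]
inner (224, 168) [-20.8 -30.8   7.7] [ 477.5 -118.9   28.2] [113 170 207]
inner2 (313, 156) [ 40.2 -39.4   8.2] [446.6 -65.6  27.7] [151 223 243]
pin (350, 160) [ 62.9 -39.1  -4.5] [438.3 -44.5  40.4] [233 226 226]
flange (336, 125) [ 60.6 -60.6  25.2] [419.2 -54.7  10.7] [230 221 220]
kn (114, 171) [-92.3 -33.6 -13.7] [ 501.9 -186.2   49.6] [ 56 132 163]
outer (123, 240) [ -41.   -31.6 -113.6] [ 484.5 -137.9  149.4] [78 73 71]
shadow (67, 112) [-162.6  -77.2   35.7] [ 4.880e+02 -2.677e+02  2.000e-01] [132 101  65]
```

```bash
python3 - <<'E'
from h import *
z=np.load("W.npy"); s=env.state()
yw=np.radians(s["ee_rot"][2]); A=np.array([[np.cos(yw),np.sin(yw),0],[np.sin(yw),-np.cos(yw),0],[0,0,-1]]).T
t=(z-s["ee_pos"])@A
for col in (228,236,240,244,248,250,252,254,256,258,262,266,270,280):
    print(col,[tuple(np.round(t[r,col]).astype(int).tolist()) for r in range(198,226,3)])
E
```

```text
228 [(-21, -1, 36), (-21, 2, 36), (-21, 4, 36), (-21, 7, 37), (-21, 9, 37), (-21, 12, 37), (-9, -37, -107), (-9, -37, -108), (-8, -38, -112), (-8, -37, -113)]
236 [(-15, -1, 37), (-15, 2, 37), (-15, 4, 37), (-10, -17, -35), (-10, -17, -40), (-10, -17, -45), (-6, -38, -107), (-6, -37, -108), (-6, -37, -111), (-6, -37, -113)]
240 [(-11, -1, 36), (-11, 2, 36), (-8, -17, -29), (-8, -16, -34), (-8, -16, -39), (-8, -16, -44), (-5, -37, -107), (-5, -37, -109), (-5, -37, -110), (-5, -37, -112)]
244 [(-8, -1, 35), (-6, -17, -25), (-6, -17, -29), (-6, -16, -33), (-6, -17, -41), (-6, -16, -44), (-6, -16, -49), (-5, -17, -54), (-5, -17, -58), (-5, -17, -63)]
248 [(-5, -1, 36), (-5, 2, 36), (-4, -15, -25), (-4, -15, -30), (-4, -15, -35), (-4, -15, -40), (-4, -15, -45), (-4, -15, -49), (-3, -15, -54), (-3, -15, -58)]
250 [(-3, -1, 36), (-3, 2, 37), (-3, -15, -24), (-3, -15, -29), (-3, -15, -35), (-3, -15, -40), (-3, -15, -45), (-3, -15, -50), (-2, -15, -54), (-2, -15, -58)]
252 [(-2, -1, 37), (-2, 2, 37), (-2, 4, 37), (-2, 6, 36), (-2, 9, 36), (-2, 12, 37), (-2, 14, 35), (-2, 17, 36), (-2, 20, 36)
[... 376 characters left out ...]
 (2, -16, -37), (2, -15, -40), (2, -15, -45), (2, -15, -49), (1, -15, -54), (1, -15, -58)]
262 [(6, -1, 36), (4, -17, -24), (4, -16, -28), (4, -17, -34), (4, -17, -40), (4, -17, -45), (4, -17, -50), (3, -17, -54), (3, -17, -58), (3, -17, -62)]
266 [(10, -1, 37), (10, 2, 37), (6, -17, -29), (6, -17, -35), (6, -17, -40), (6, -17, -45), (3, -37, -106), (3, -37, -109), (3, -37, -111), (3, -37, -114)]
270 [(13, -1, 37), (13, 2, 36), (13, 4, 36), (13, 6, 35), (8, -16, -39), (8, -16, -44), (4, -37, -106), (4, -38, -110), (4, -37, -111), (4, -37, -114)]
280 [(21, -1, 37), (21, 2, 37), (21, 4, 36), (21, 7, 36), (21, 9, 36), (21, 12, 36), (7, -37, -106), (7, -37, -109), (7, -37, -111), (7, -37, -113)]
```

The wrist depth settles it. The reported height is right (the bench appears 36.6 mm below the TCP), but the shut fingers physically end about 20 mm behind the nominal TCP. Their tips were near z≈57 and cleared the 46 mm leaf. I'll go back and sweep with the TCP at z≈15, which puts the tips at about 35.

```bash
python3 -c "
from h import *
print(env.grip_point_offset)
rel([[605.4,-211.3,45,15.4]])"
```

```text
18.8
[-154.6, 52.9, -9.3] roll 96.7
```

```bash
python3 -m pendant '[{"xyz":[0,0,-0.02],"roll":0,"jaw":1},{"xyz":[-0.015,0.01,-0.02],"roll":10,"jaw":1},{"xyz":[-0.03,0.02,-0.02],"roll":20,"jaw":1},{"xyz":[-0.06,0.03,-0.02],"roll":30,"jaw":1},{"xyz":[-0.09,0.04,-0.02],"roll":40,"jaw":1},{"xyz":[-0.12,0.053,-0.02],"roll":50,"jaw":1},{"xyz":[-0.154,0.053,-0.02],"roll":60,"jaw":1},{"xyz":[-0.154,0.053,-0.02],"roll":70,"jaw":1}]'; python3 -c "
from h import *
rel([[605.4,-211.3,15,15.4]])"
```

```text
time_s: 6.45
ee_pos: [606.1, -213.1, 54.9]
ee_rot: [179.9, -0.0, 41.7]
force: [0.0, 0.3, 0.2]
gripper_width: 0.3
[0.7, -1.8, 39.9] roll 26.3
```

```bash
python3 -m pendant '[{"xyz":[0,0,0.005],"roll":9,"jaw":1},{"xyz":[0,0,0.01],"roll":18,"jaw":1},{"xyz":[0,0,0.02],"roll":26,"jaw":1},{"xyz":[0,0,0.03],"roll":26,"jaw":1},{"xyz":[0,0,0.04],"roll":26,"jaw":1},{"xyz":[0,0,0.04],"roll":26,"jaw":1},{"xyz":[0,0,0.04],"roll":26,"jaw":1},{"xyz":[0,0,0.04],"roll":26,"jaw":1}]'; python3 - <<'E'
from h import *
K=np.array([504,-182.2])
def u(a): a=np.radians(a); return np.array([np.cos(a),np.sin(a)])
rel([[*(K+90*u(th)+31*u(th-90)),15,th] for th in (15,24,33,42,51,60,69,78)])
s,im,d,p=grab("wrist"); K=np.array(p["camera_matrix"]);X=np.array(p["hand_eye"])
v,u=np.mgrid[:384,:512]; x=(u-K[0,2])/K[0,0]; y=(v-K[1,2])/K[1,1]; r=np.hypot(x,y)+1e-9
k=np.tan(np.minimum(r,1.4))/r
c=np.stack([x*k*d,-y*k*d,-d],-1); t=c@X[:3,:3].T+X[:3,3]
print([(r,np.round(t[r,246]).tolist()) for r in range(190,208)]); print(s["ee_pos"])
E
```

```text
time_s: 7.45
ee_pos: [605.3, -211.0, 15.8]
ee_rot: [180.0, -0.0, 16.2]
force: [-0.1, 0.7, 0.9]
gripper_width: 0.3
[0.1, -23.0, 0.8] roll 1.2
[4.1, -37.4, 0.8] roll -7.8
[5.9, -52.2, 0.8] roll -16.8
[5.3, -67.1, 0.8] roll -25.8
[2.3, -81.8, 0.8] roll -34.8
[-2.9, -95.8, 0.8] roll -43.8
[-10.2, -108.8, 0.8] roll -52.8
[-19.4, -120.5, 0.8] roll -61.8
[(190, [-3.0, -13.0, 16.0]), (191, [-3.0, -12.0, 16.0]), (192, [-3.0, -11.0, 18.0]), (193, [-3.0, -11.0, 16.0]), (194, [-3.0, -10.0, 15.0]), (195, [-3.0, -9.0, 17.0]), (196, [-3.0, -8.0, 16.0]), (197, [-3.0, -7.0, 16.0]), (198, [-3.0, -7.0, 17.0]), (199, [-3.0, -6.0, 16.0]), (200, [-3.0, -17.0, -21.0]), (201, [-3.0, -16.0, -23.0]), (202, [-3.0, -17.0, -25.0]), (203, [-3.0, -17.0, -28.0]), (204, [-3.0, -17.0, -29.0]), (205, [-2.0, -17.0, -31.0]), (206, [-2.0, -17.0, -33.0]), (207, [-2.0, -16.0, -34.0])]
[ 605.27493966 -210.95592535   15.80366218]
```

```bash
python3 -m pendant '[{"xyz":[0,-0.015,0],"roll":0,"jaw":1},{"xyz":[0.004,-0.036,0],"roll":-8,"jaw":1},{"xyz":[0.006,-0.052,0],"roll":-17,"jaw":1},{"xyz":[0.005,-0.067,0],"roll":-26,"jaw":1},{"xyz":[0.002,-0.082,0],"roll":-35,"jaw":1},{"xyz":[-0.003,-0.096,0],"roll":-44,"jaw":1},{"xyz":[-0.010,-0.109,0],"roll":-53,"jaw":1},{"xyz":[-0.019,-0.120,0],"roll":-62,"jaw":1}]'; python3 - <<'E'
from h import *
K=np.array([504,-182.2])
def u(a): a=np.radians(a); return np.array([np.cos(a),np.sin(a)])
rel([[*(K+90*u(th)+31*u(th-90)),15,th] for th in (85,91,97,102,106,110,113.3,116)])
s,im,d,p=grab("wrist");cv2.imwrite("pics/w4.png",im)
E
```

```text
time_s: 8.5
ee_pos: [553.4, -99.7, 15.7]
ee_rot: [179.9, -0.0, 78.5]
force: [1.3, -0.6, -0.1]
gripper_width: 0.5
[2.3, -11.4, 0.7] roll -6.5
[3.9, -21.2, 0.7] roll -12.5
[4.5, -31.1, 0.7] roll -18.5
[4.2, -39.4, 0.7] roll -23.5
[3.5, -46.0, 0.7] roll -27.5
[2.3, -52.6, 0.7] roll -31.5
[0.9, -57.9, 0.7] roll -34.8
[-0.4, -62.2, 0.7] roll -37.5
```

View pics/w4.png

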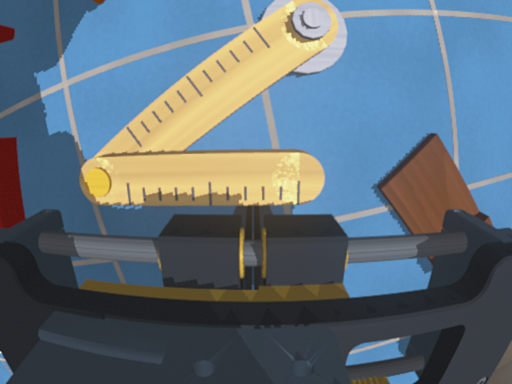

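The sweep is working: the outer leaf (80–325, 178) is against the fingers and about 35° short of the inner leaf. I'll finish the fold with a gentle press onto the stop.

```bash
python3 -m pendant '[{"xyz":[0.002,-0.011,0],"roll":-6.5,"jaw":1},{"xyz":[0.004,-0.021,0],"roll":-12.5,"jaw":1},{"xyz":[0.0045,-0.031,0],"roll":-18.5,"jaw":1},{"xyz":[0.004,-0.039,0],"roll":-23.5,"jaw":1},{"xyz":[0.0035,-0.046,0],"roll":-27.5,"jaw":1},{"xyz":[0.002,-0.0525,0],"roll":-31.5,"jaw":1},{"xyz":[0.001,-0.057,0],"roll":-34,"jaw":1},{"xyz":[0.001,-0.058,0],"roll":-34,"jaw":1}]'
python3 -m pendant '[{"xyz":[0,-0.001,0],"roll":0,"jaw":1},{"xyz":[0,-0.002,0],"roll":0,"jaw":1},{"xyz":[0,-0.003,0],"roll":0,"jaw":1},{"xyz":[0,-0.004,0],"roll":0,"jaw":1},{"xyz":[0,-0.004,0],"roll":0,"jaw":1},{"xyz":[0,-0.004,0],"roll":0,"jaw":1},{"xyz":[0,-0.004,0],"roll":0,"jaw":1},{"xyz":[0,-0.004,0],"roll":0,"jaw":1}]'
python3 - <<'E'
from h import *
s,im,d,p=grab("wrist");cv2.imwrite("pics/w5.png",im)
print(s["force"],s["torque"])
E
```

```text
time_s: 9.55
ee_pos: [497.0, -87.7, 15.7]
ee_rot: [179.9, 0.0, 112.1]
force: [2.2, 0.4, -0.5]
gripper_width: 0.2
time_s: 10.55
ee_pos: [494.4, -88.9, 15.5]
ee_rot: [179.8, 0.0, 112.1]
force: [4.3, 4.8, 0.1]
gripper_width: 0.5
[4.29011585 4.81546132 0.12220316] [ 0.86972965 -0.66415645 -0.0620169 ]
```

View pics/w5.png

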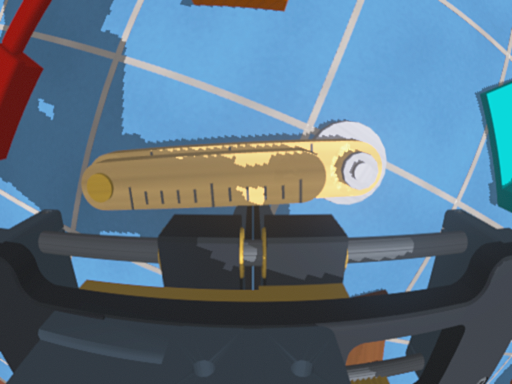

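```bash
cat >> h.py <<'E'
def wcloud():
    s,im,d,p=grab("wrist"); K=np.array(p["camera_matrix"]);X=np.array(p["hand_eye"])
    v,u=np.mgrid[:384,:512]; x=(u-K[0,2])/K[0,0]; y=(v-K[1,2])/K[1,1]; r=np.hypot(x,y)+1e-9
    k=np.tan(np.minimum(r,1.4))/r
    t=np.stack([x*k*d,-y*k*d,-d],-1)@X[:3,:3].T+X[:3,3]
    yw=np.radians(s["ee_rot"][2]); A=np.array([[np.cos(yw),np.sin(yw),0],[np.sin(yw),-np.cos(yw),0],[0,0,-1]]).T
    return s,im,t,t@A.T+s["ee_pos"]
E
python3 - <<'E'
from h import *
s,im,t,W=wcloud(); hsv=cv2.cvtColor(im,cv2.COLOR_BGR2HSV);H,S=hsv[...,0].astype(int),hsv[...,1].astype(int)
roi=np.zeros(H.shape,bool);roi[125:215,75:395]=1
o=roi&(H>8)&(H<32)&(S>60)&(W[...,2]>40)&(W[...,2]<52)
q=cv2.minAreaRect(W[o][:,:2].astype(np.float32));print("outer",o.sum(),q)
g=roi&(S<40)&(W[...,2]>30)&(W[...,2]<45)
vv,uu=np.nonzero(g);print("pin",g.sum(),np.median(W[g],0),cv2.minEnclosingCircle(W[g][:,:2].astype(np.float32)))
i=roi&(H>8)&(H<32)&(S>60)&(W[...,2]>22)&(W[...,2]<32)
print("inner",i.sum(),cv2.minAreaRect(W[i][:,:2].astype(np.float32)))
# knuckle: saturated yellow
k=roi&o&(S>220); 
for n,px in dict(kn=(97,187),pin=(361,168)).items(): print(n,W[px[1],px[0]].round(1))
# outer edges sampled: for each col, y-range in tool frame of outer
for col in (120,160,200,240,280,310):
    c=o[:,col]; ci=i[:,col]; print(col,t[c,col][[0,-1]].round(1)[:,:2].tolist(), t[ci,col][0].round(1).tolist() if ci.any() else None)
E
```

```text
outer 11796 ((480.0047607421875, -132.2218780517578), (32.06666564941406, 149.79449462890625), 24.20610809326172)
pin 1078 [437.59118331 -43.61120221  35.91841729] ((466.3609619140625, -99.34281158447266), 76.30843353271484)
inner 3406 ((470.614501953125, -113.50941467285156), (36.5671501159668, 193.7140655517578), 24.572988510131836)
kn [ 504.3 -187.4   49.6]
pin [435.9 -43.9  39.3]
120 [[-81.2, -43.3], [-82.6, -13.1]] [-87.8, -45.7, -11.3]
160 [[-55.4, -44.3], [-55.9, -14.8]] [-59.7, -46.8, -10.8]
200 [[-31.3, -45.1], [-31.4, -15.9]] [-33.8, -48.1, -10.3]
240 [[-8.2, -46.1], [-8.4, -16.6]] [-9.0, -49.1, -10.0]
280 [[13.9, -47.3], [14.4, -17.8]] [15.6, -50.3, -8.6]
310 [[31.3, -46.6], [31.9, -19.9]] [34.0, -51.5, -11.1]
```

The fold is complete: the outer leaf's axis is at 24.2° and the inner leaf's at 24.6°, so they agree within 0.5°. Next I'll back off, rise, open the jaws and straddle the folded rule.

```bash
python3 -m pendant '[{"xyz":[0,0.01,0],"roll":0,"jaw":1},{"xyz":[0,0.03,-0.01],"roll":0,"jaw":1},{"xyz":[0,0.03,-0.05],"roll":9,"jaw":0.8},{"xyz":[0,0.03,-0.09],"roll":19,"jaw":0.5},{"xyz":[-0.02,0.03,-0.1],"roll":29,"jaw":0},{"xyz":[-0.04,0.01,-0.1],"roll":39,"jaw":0},{"xyz":[-0.05,-0.01,-0.1],"roll":49,"jaw":0},{"xyz":[-0.05,-0.02,-0.1],"roll":59,"jaw":0}]'; python3 -c "
from h import *
rel([[487,-147,110,24.4]])"
```

```text
time_s: 11.65
ee_pos: [492.3, -144.5, 115.0]
ee_rot: [-179.9, 0.1, 52.8]
force: [0.5, 1.1, 0.1]
gripper_width: 57.6
[-5.2, -2.7, 5.0] roll 28.4
```

```bash
python3 -m pendant '[{"xyz":[-0.005,-0.003,0],"roll":9,"jaw":0},{"xyz":[-0.005,-0.003,0],"roll":19,"jaw":0},{"xyz":[-0.005,-0.003,0],"roll":28.4,"jaw":0},{"xyz":[-0.005,-0.003,0],"roll":28.4,"jaw":0},{"xyz":[-0.005,-0.003,0],"roll":28.4,"jaw":0},{"xyz":[-0.005,-0.003,0],"roll":28.4,"jaw":0},{"xyz":[-0.005,-0.003,0],"roll":28.4,"jaw":0},{"xyz":[-0.005,-0.003,0],"roll":28.4,"jaw":0}]'; python3 - <<'E'
from h import *
s,im,t,W=wcloud(); hsv=cv2.cvtColor(im,cv2.COLOR_BGR2HSV);H,S,V=[hsv[...,i].astype(int) for i in range(3)]
cv2.imwrite("pics/w6.png",im); np.savez("w6.npz",im=im,W=W,t=t)
print(s["ee_pos"],s["ee_rot"],s["gripper_width"])
near=np.hypot(W[...,0]-437.5,W[...,1]+38)<200
wood=near&(H>8)&(H<32)&(S>60)
for n,lo,hi in(("outer",41,52),("inner",22,32)):
    m=wood&(W[...,2]>lo)&(W[...,2]<hi); n_,l,st,_=cv2.connectedComponentsWithStats(m.astype(np.uint8)); m=l==1+st[1:,4].argmax(); print(n,m.sum(),cv2.minAreaRect(W[m][:,:2].astype(np.float32)))
g=(S<40)&(W[...,2]>32)&(W[...,2]<42)&(np.hypot(W[...,0]-437.5,W[...,1]+38)<40); print("pin",g.sum(),W[g].mean(0) if g.any() else 0)
r=(V<140)&((H<12)|(H>165))&(W[...,2]>6)&(W[...,2]<30)&(np.hypot(W[...,0]-585,W[...,1]-52)<90); print("rest",r.sum(), cv2.minAreaRect(W[r][:,:2].astype(np.float32)) if r.any() else 0)
E
```

```text
time_s: 12.65
ee_pos: [487.9, -145.5, 115.3]
ee_rot: [-180.0, 0.0, 24.8]
force: [-0.7, 0.4, -0.7]
gripper_width: 90.8
[ 487.92542067 -145.53969162  115.32836635] [-1.79995462e+02  1.48144082e-03  2.47794802e+01] 90.76879089421531
outer 4887 ((477.5743103027344, -128.02255249023438), (30.175962448120117, 140.29299926757812), 24.83380126953125)
inner 1572 ((468.9934387207031, -109.11959838867188), (36.45109176635742, 183.36778259277344), 24.64219093322754)
pin 500 [437.94644683 -42.1756886   36.50541744]
rest 4598 ((585.66162109375, 50.68173599243164), (110.92007446289062, 64.04141998291016), 31.903886795043945)
```

View pics/w6.png

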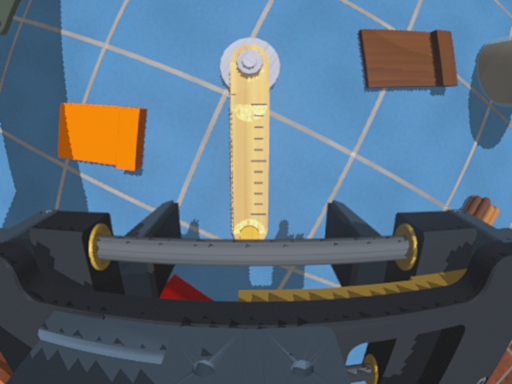

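The wrist view shows the folded rule (230–268, 45–235) centred between the open jaws. The dark rest block is at (405,58), measured 111×64 mm on a 31.9° axis that passes through the measured pin. Descending.

```bash
python3 -m pendant '[{"xyz":[0,0.002,0.03],"roll":0,"jaw":0},{"xyz":[0,0.005,0.06],"roll":0,"jaw":0},{"xyz":[0,0.005,0.08],"roll":0,"jaw":0},{"xyz":[0,0.005,0.095],"roll":0,"jaw":0},{"xyz":[0,0.005,0.105],"roll":0,"jaw":0},{"xyz":[0,0.005,0.114],"roll":0,"jaw":0},{"xyz":[0,0.005,0.114],"roll":0,"jaw":0},{"xyz":[0,0.005,0.114],"roll":0,"jaw":0}]'
python3 -m pendant '[{"xyz":[0,0,0],"roll":0,"jaw":0.3},{"xyz":[0,0,0],"roll":0,"jaw":0.4},{"xyz":[0,0,0],"roll":0,"jaw":0.5},{"xyz":[0,0,0],"roll":0,"jaw":0.6},{"xyz":[0,0,0],"roll":0,"jaw":0.65},{"xyz":[0,0,0],"roll":0,"jaw":0.7},{"xyz":[0,0,0],"roll":0,"jaw":0.7},{"xyz":[0,0,0],"roll":0,"jaw":0.7}]' 10
python3 - <<'E'
from h import *
s,im,t,W=wcloud()
# lowest visible finger parts in tool frame
m=(np.abs(t[...,1])<22)&(np.abs(t[...,0])<60)&(t[...,2]>-60)&(W[...,2]>8)
for sgn in(-1,1):
    q=t[m&(t[...,0]*sgn>14)]; print(sgn,len(q),np.percentile(q[:,2],[50,90,98]) if len(q) else 0)
P=np.array([437.5,-42]);
def u(a): a=np.radians(a); return np.array([np.cos(a),np.sin(a)])
b=[*s["ee_pos"],s["ee_rot"][2]]; r=np.hypot(*(b[:2]-P)); ph=b[3]-90; print("r",r,"phi tool",ph,"phi pos",np.degrees(np.arctan2(*(b[:2]-P)[::-1])))
rel([[*(P+r*u(ph+k)),b[2],b[3]+k] for k in (3,9,15,21,27,33,39,45)])
E
```

```text
time_s: 13.7
ee_pos: [490.5, -150.2, 1.7]
ee_rot: [180.0, -0.0, 24.8]
force: [-0.7, 1.4, 0.3]
gripper_width: 91.6
time_s: 14.7
ee_pos: [489.1, -150.7, 1.2]
ee_rot: [180.0, 0.1, 24.8]
force: [-3.5, -4.3, 1.4]
gripper_width: 36.1
-1 760 [-43.68466715 -26.26340831 -23.67542185]
1 929 [-44.06364817 -26.21981783 -23.22357632]
r 120.34297835197847 phi tool -65.15420771741198 phi pos -64.61059527087305
[5.2, -0.2, 0.0] roll -3.0
[17.7, -1.5, 0.0] roll -9.0
[30.0, -4.1, 0.0] roll -15.0
[42.0, -8.0, 0.0] roll -21.0
[53.5, -13.1, 0.0] roll -27.0
[64.4, -19.4, 0.0] roll -33.0
[74.6, -26.8, 0.0] roll -39.0
[84.0, -35.2, 0.0] roll -45.0
```

Gripper width is 36.1 mm, matching the inner leaf, so the leaf is held. Swinging it round.

```bash
python3 -m pendant '[{"xyz":[0.006,0,0],"roll":-3,"jaw":0.7},{"xyz":[0.018,-0.0015,0],"roll":-9,"jaw":0.7},{"xyz":[0.030,-0.004,0],"roll":-15,"jaw":0.7},{"xyz":[0.042,-0.008,0],"roll":-21,"jaw":0.7},{"xyz":[0.0535,-0.013,0],"roll":-27,"jaw":0.7},{"xyz":[0.0645,-0.0195,0],"roll":-33,"jaw":0.7},{"xyz":[0.0745,-0.027,0],"roll":-39,"jaw":0.7},{"xyz":[0.084,-0.035,0],"roll":-45,"jaw":0.7}]' 10
python3 - <<'E'
from h import *
s=env.state(); P=np.array([437.5,-42]);
def u(a): a=np.radians(a); return np.array([np.cos(a),np.sin(a)])
b=[*s["ee_pos"],s["ee_rot"][2]]; r=120; ph=b[3]-90; print("force",s["force"],"r",np.hypot(*(b[:2]-P)),"phi tool",ph,"phi pos",np.degrees(np.arctan2(*(b[:2]-P)[::-1])))
rel([[*(P+r*u(ph+k)),b[2],b[3]+k] for k in (6,12,18,24,30,35,39,42)])
E
```

```text
time_s: 15.75
ee_pos: [550.9, -82.7, 1.2]
ee_rot: [-179.9, 0.0, 69.9]
force: [-3.7, -2.2, 2.8]
gripper_width: 35.8
force [-3.70234624 -2.21082868  2.81787918] r 120.48218379197745 phi tool -20.12781979952284 phi pos -19.75027528967758
[11.7, -1.1, 0.0] roll -6.0
[24.2, -3.1, 0.0] roll -12.0
[36.3, -6.4, 0.0] roll -18.0
[48.0, -10.9, 0.0] roll -24.0
[59.2, -16.6, 0.0] roll -30.0
[68.0, -22.2, 0.0] roll -35.0
[74.7, -27.2, 0.0] roll -39.0
[79.5, -31.3, 0.0] roll -42.0
```

```bash
python3 -m pendant '[{"xyz":[0.012,-0.001,0],"roll":-6,"jaw":0.7},{"xyz":[0.024,-0.003,0],"roll":-12,"jaw":0.7},{"xyz":[0.0365,-0.0065,0],"roll":-18,"jaw":0.7},{"xyz":[0.048,-0.011,0],"roll":-24,"jaw":0.7},{"xyz":[0.059,-0.0165,0],"roll":-30,"jaw":0.7},{"xyz":[0.068,-0.022,0],"roll":-35,"jaw":0.7},{"xyz":[0.0745,-0.027,0],"roll":-39,"jaw":0.7},{"xyz":[0.0795,-0.0315,0],"roll":-42,"jaw":0.7}]' 10
python3 - <<'E'
from h import *
s,im,t,W=wcloud(); P=np.array([437.5,-42]); cv2.imwrite("pics/w7.png",im)
def u(a): a=np.radians(a); return np.array([np.cos(a),np.sin(a)])
b=[*s["ee_pos"],s["ee_rot"][2]]; r=120; ph=b[3]-90; print("force",s["force"],"r",np.hypot(*(b[:2]-P)),"phi tool",ph,"phi pos",np.degrees(np.arctan2(*(b[:2]-P)[::-1])))
rel([[*(P+r*u(a)),b[2],90+a] for a in (24,26,28,30,31,31.9)])
E
```

```text
time_s: 16.75
ee_pos: [550.2, 3.3, 1.3]
ee_rot: [179.9, -0.1, 111.7]
force: [1.7, -0.2, -0.8]
gripper_width: 36.0
force [ 1.65106409 -0.17296395 -0.84771068] r 121.48162197396546 phi tool 21.705534585031714 phi pos 21.879760939792934
[3.7, -1.6, 0.0] roll -2.2
[7.9, -1.8, 0.0] roll -4.2
[12.1, -2.2, 0.0] roll -6.2
[16.3, -2.7, 0.0] roll -8.2
[18.3, -3.0, 0.0] roll -9.2
[20.2, -3.4, 0.0] roll -10.1
```

View pics/w7.png

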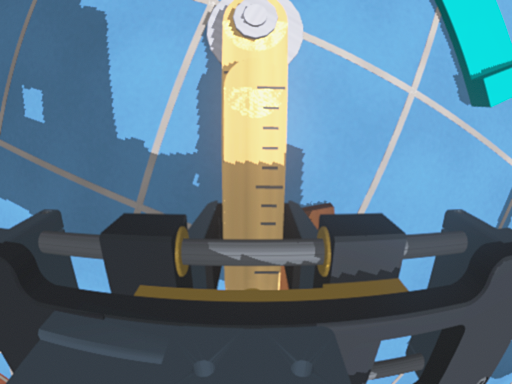

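The rule (222–287 across) is held between the jaws with the rest's corner showing at (320,215), so about 10° remains. I'll make the last step slowly, then release and lift clear to measure.

```bash
python3 -m pendant '[{"xyz":[0.004,0,0],"roll":-2,"jaw":0.7},{"xyz":[0.008,-0.001,0],"roll":-4,"jaw":0.7},{"xyz":[0.012,-0.0015,0],"roll":-6,"jaw":0.7},{"xyz":[0.016,-0.002,0],"roll":-8,"jaw":0.7},{"xyz":[0.0185,-0.0025,0],"roll":-9.2,"jaw":0.7},{"xyz":[0.020,-0.003,0],"roll":-10,"jaw":0.7},{"xyz":[0.020,-0.003,0],"roll":-10,"jaw":0.7},{"xyz":[0.020,-0.003,0],"roll":-10,"jaw":0.7}]' 10
python3 -m pendant '[{"xyz":[0,0,0],"roll":0,"jaw":0.6},{"xyz":[0,0,0],"roll":0,"jaw":0.4},{"xyz":[0,0,0],"roll":0,"jaw":0.2},{"xyz":[0,0,0],"roll":0,"jaw":0.1},{"xyz":[0,0,0],"roll":0,"jaw":0},{"xyz":[0,0,0],"roll":0,"jaw":0},{"xyz":[0,0,0],"roll":0,"jaw":0},{"xyz":[0,0,0],"roll":0,"jaw":0}]'
python3 -m pendant '[{"xyz":[0,0,-0.01],"roll":0,"jaw":0},{"xyz":[0,0,-0.03],"roll":0,"jaw":0},{"xyz":[0,0,-0.06],"roll":0,"jaw":0},{"xyz":[0,0,-0.1],"roll":0,"jaw":0},{"xyz":[0,0.01,-0.14],"roll":0,"jaw":0},{"xyz":[0,0.03,-0.17],"roll":0,"jaw":0},{"xyz":[0,0.05,-0.18],"roll":0,"jaw":0},{"xyz":[0,0.05,-0.18],"roll":0,"jaw":0}]'
python3 - <<'E'
from h import *
s,im,t,W=wcloud(); hsv=cv2.cvtColor(im,cv2.COLOR_BGR2HSV);H,S,V=[hsv[...,i].astype(int) for i in range(3)]
s2,im2,d2,p2=grab("scene")
cv2.imwrite("pics/w8.png",np.hstack([cv2.resize(im,(440,330)),cv2.resize(im2[130:270,180:330],(354,330),interpolation=cv2.INTER_CUBIC)]))
print(s["ee_pos"],s["force"])
def ana(im,W):
    hsv=cv2.cvtColor(im,cv2.COLOR_BGR2HSV);H,S,V=[hsv[...,i].astype(int) for i in range(3)]
    near=np.hypot(W[...,0]-437.5,W[...,1]+42)<215
    wood=near&(H>8)&(H<32)&(S>60)&(V>90)
    for n,lo,hi in(("outer",41,52),("inner",22,32)):
        m=wood&(W[...,2]>lo)&(W[...,2]<hi); n_,l,st,_=cv2.connectedComponentsWithStats(m.astype(np.uint8)); m=l==1+st[1:,4].argmax(); print(n,m.sum(),cv2.minAreaRect(W[m][:,:2].astype(np.float32)))
    r=(V<140)&((H<12)|(H>165))&(W[...,2]>6)&(W[...,2]<30)&(np.hypot(W[...,0]-585,W[...,1]-52)<90); print("rest",r.sum(), cv2.minAreaRect(W[r][:,:2].astype(np.float32)) if r.any() else 0)
ana(im,W); ana(im2,cloud(d2,p2))
E
```

```text
time_s: 17.8
ee_pos: [541.4, 20.7, 1.4]
ee_rot: [179.8, 0.0, 121.7]
force: [5.8, 4.0, -6.7]
gripper_width: 36.2
time_s: 18.8
ee_pos: [539.4, 19.8, 1.3]
ee_rot: [180.0, -0.0, 121.8]
force: [-0.3, -0.6, -0.4]
gripper_width: 91.2
time_s: 19.8
ee_pos: [583.1, 46.6, 182.6]
ee_rot: [179.9, 0.1, 121.8]
force: [-1.5, -0.3, 0.7]
gripper_width: 91.4
[583.06082501  46.59865076 182.63546116] [-1.47016578 -0.28599317  0.70496905]
outer 3340 ((523.698974609375, 8.680965423583984), (148.71388244628906, 30.59766960144043), 30.014053344726562)
inner 756 ((506.03082275390625, 0.129730224609375), (195.38014221191406, 34.79247283935547), 31.89569091796875)
rest 794 ((584.8411254882812, 49.68896484375), (112.09493255615234, 62.93822479248047), 31.65127182006836)
outer 192 ((537.4307250976562, 22.418581008911133), (115.37254333496094, 31.397249221801758), 29.944047927856445)
inner 129 ((502.546630859375, 13.563812255859375), (196.83660888671875, 33.282020568847656), 23.446155548095703)
rest 353 ((576.6322631835938, 49.36529541015625), (131.1441650390625, 64.2351303100586), 32.82028579711914)
```

View pics/w8.png

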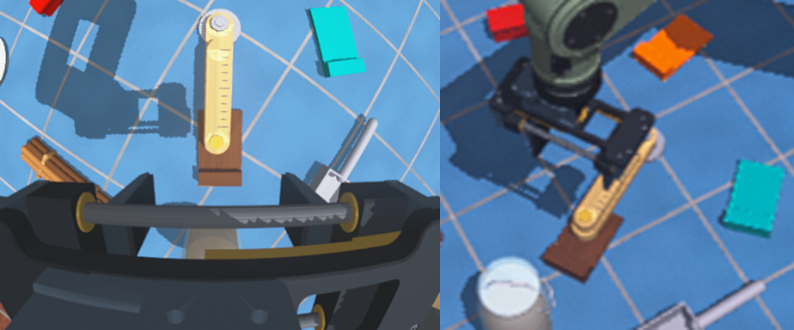

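The final wrist view shows the rule folded, with the knuckle at (217,143) centred over the dark block (197–242 across) and the gripper well clear above. The measured knuckle (576,39) against rest_mid (572,42) gives about 5 mm error. The outer leaf at 30.0° against the pin-to-knuckle line at 30.3° confirms it is folded. Handing in.

```bash
python3 -c "
from h import *
print(env.job_done())"
```

```text
the job is handed in; nothing more can be done
None
```

The rule is folded and lies over the dark wood rest, and I handed the job in at about 20 s with the gripper raised clear. The hand-in returned no verdict.

**What I did:** I swept the outer leaf onto the inner leaf with shut fingers. Then I gripped the inner leaf (36 mm wide) lightly, turned it about 97° round the pin, released it and lifted straight up. I turned it in a grip rather than pushing it, so it could not run on past the block.

**First fold attempt missed:** The fingertips really end about 20 mm behind the nominal tool point, so the first sweep passed over the leaf. The wrist depth image showed this, and I repeated the sweep with the tool lower.

**Last checks:**
- **Position:** by the wrist camera the knuckle is about 5 mm from the rest's mid point (limit 14 mm), slightly short on the clockwise side.
- **Fold:** the outer leaf is at 30.0° and the pin-to-knuckle line at 30.3°, so it is folded. A direct fit to the partly hidden inner leaf gave 31.9°. Even that gap is about 0.03 rad, within the 0.1 rad limit.
- **Disagreement:** in the last scene-camera picture the arm hid part of the rule. Its inner-leaf fit (23°) and rest size (131 mm long) were clearly wrong, so I did not use them.
- **Bystanders:** I did not measure them again. The paths stayed clear of them and I saw no unexpected contact force.

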